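# Screw down the pot rest and lay the pot in it

### The arm

A 6-joint arm with a two-finger parallel gripper is mounted at the origin on the work surface. World frame = base frame: x ahead of the robot, y to its left, z up, the work surface at z = 0. Lengths are in m, angles in rad, forces in N, time in s.
With the tool pointing down it reaches from about 0.3 to 0.875 m from the base axis. Payload 6.4 kg.
Tool frame: the origin (TCP) lies midway between the tips of the shut fingers; the grasp point (between the pads) lies 19 mm behind it; z points along the fingers, y is the line along which they close (so a half turn about z gives the same grasp; the last joint's range is limited). The gripper opens to 88 mm and grips with 3 to 60 N. Pads are 18 mm wide; open, the fingers measure 123 mm over their backs; the gripper's body (75 mm by 187 mm) begins 45 mm behind the grasp point.
Start: joints at [-1.545, 0.181, 1.607, -0, 1.354, -0.206], TCP at [0.132, -0.56, 0.239] pointing down, gripper open.
Joint ranges: [-2.99, 2.99], [-0.89, 2.07], [0.3, 2.58], [-1.14, 4.28], [0, 2.63], [-3.12, 3.12]. Speed limits (rad/s): [2.57, 2.57, 3.01, 3.14, 3.14, 3.14].

### API

Orientations are given as a rotation vector (axis times angle).
In Python, from station import * gives the robot as it stands. The module is installed in compiled form; this text tells all that it offers.
- The arm moves only by the tool carry_out, never from a script. Its argument "series" is text: rows parted by semicolons, each of 5 numbers parted by spaces: the shift along the tool's x, y, z as a fraction of full scale, then the turn about the tool's z as a fraction of full scale, then the opening, from -1 (shut) to 1 (fully open), so that 0 is half open. A call has exactly 8 rows; each row is the pose to reach, as a shift and turn from the pose commanded when the call began, along the tool's axes at that moment; what a row does not reach only later rows make up. Full scale, the value 1, is 0.15 m for a shift and 45 degrees for a turn. A row lasts 1/8 s, in which the tool goes at most 62.5 mm and 10.7 degrees, less where a joint would pass 70% of its speed; a pose out of reach is approached as far as the arm can. A call with a number of a shift or a turn outside -1 to 1 is refused whole. A call with a gripper value outside its range is refused whole. The fingers move at their own pace and stop on an object; "newtons" is the grip in N (left out, the last holds). Time passes only in rows, so rows that repeat a pose let the fingers close, or fill a call up. It gives the time, the measured TCP pose, the force, the opening and the grip force at its end, in the units of the state.
- state(): the state, without advancing time (a new reading comes with each control period).
- camera(name): name is "scene" or "top"; returns (picture, depth): 480x640x3 uint8, red, green, blue; 480x640 float32, m along the optical axis (not along the pixel's ray), 0 where there is no reading.
- camera_model(name): a dict with "fovy" (degrees; the focal length in pixels is half the picture's height over the tangent of half this angle, whatever the lens; pixels are square), "cx", "cy" (the principal point, pixels), "R" (3x3) and "t" (3): a world point X has camera coordinates R X + t. Camera axes: x right, y down, z forward; pixel columns grow to the right and rows downward; lengths in m; the calibration is good to about 2 mm. A picture is of the moment at which its call begins. camera_model takes no time and is no camera call.
- hand_in(): hands the job in; it is judged then, once.
The state is a dict: "time": time; "joint_positions": joint angles; "dq": joint speeds; "joint_efforts": joint torques, N m; "ee_pos": TCP position; "orientation": TCP orientation; "contact_force": force on the tool from outside, world axes, zero at the start; "torque": the same for the moment, N m; "gripper_width": finger opening in m; "grip_force": force on a finger pad.
Only numpy, scipy, OpenCV 4.12 (cv2) and the standard library are available. Lean on these libraries where they do the work, as an engineer would, in place of code of your own. Each camera call takes 0.05 s, during which the arm holds its last target. There are 200 camera calls.

### The job

Screw the steel pot rest clockwise (seen from above) down its post until it is snug on the brass washer, and then only on to the next position where its orange V-groove is parallel to the wooden hand bar. After that, gently lay the black pot from the wooden cradle lengthwise into the groove, centred, and let go. Do not force the rest on beyond that position or bang the pot into it, and leave the other things on the bench alone.

Things in the scene. Friction and masses are not known exactly. Their poses are not given: they have to be found in the camera images.
- post: work post fixed to the bench: black iron foot 120 x 120 x 14 mm with four bolts, on it a steel seat 52 mm across up to 45 mm high, and a threaded stud 18 mm across. Origin on the stud's axis at bench level, z up
- rest: pot rest on the stud: knurled steel disc 64 mm across, 24 mm high, with an orange V-groove (44 mm wide, 42 mm long, 90 degrees between its faces) on top, within the disc's outline. Origin on the axis at the disc's underside; x along the groove, z up. Turned clockwise from above it sinks 5 mm a turn (0.8 mm per rad). It starts loose, clear of the washer. It stays where it is left
- rest_disc (a point): centre of the rest's disc, half-way up, the place to grip it (64 mm wide, any side); x along the groove. A pot lying in the groove has its centre 41.4 mm above this point; the groove's upper edges are 26 mm above it. The rest may pass a parallel position, or start in one, while still loose: that one does not count
- washer: brass washer 48 mm across, 6 mm thick, lying on the post's seat around the stud. Origin at the centre of its underside. The rest turns with about 0.05 N m until it meets the washer; then the torque climbs by roughly 0.3 to 0.6 N m per rad. Parallel comes every half turn; the right one is the first after meeting the washer, 0.4 to 1.4 rad on
- bar_top (a point): top of the hand bar, a fixed wooden bar 160 x 24 mm on two brass feet, 52 mm high, beyond the post (about 130 mm from its axis); the point is the middle of its upper face; x runs along the bar
- cradle: fixed light-wood cradle 86 x 70 mm in which the pot lies along x on two V-shaped saddles near its ends (up to 32 mm high), with the 48 mm between them free for fingers down to 10 mm above the bench. Origin at bench level under its centre
- pot: black hollow brush pot, a cylinder 50 mm across and 80 mm long, 0.15 to 0.31 kg, with pale engraved lines, lying on its side in the cradle. Origin at its centre (on its axis, half-way along, 25 mm from its surface); x along its axis
- pot_b: larger black pot standing upright, 68 mm across, 95 mm high, a bystander. Origin under its centre
- pot_c: black pot standing upright, 60 mm across, 85 mm high, a bystander. Origin under its centre
- ink_jar: small amber jar, 44 mm across, 60 mm high, a bystander. Origin under its centre
- graver: pale engraving pen with steel tip, 150 mm long, 12 mm thick, lying along its x, a bystander. Origin under its middle
- cork_block: cork block 60 x 40 x 30 mm, a bystander. Origin under its centre
- whetstone: grey whetstone 120 x 45 x 22 mm, long side along x, a bystander. Origin under its centre
Not all that is in view belongs to the job. Leave any red look-alike of the pot alone. Of the things that look like the post, the larger one is meant.

How it is judged:
By the outcome, as a careful person would: the job done as asked, in the order asked, and still so for the second after the job is handed in, with the robot touching nothing.
It also fails if it takes over 72 s, if anything falls off the work surface, if the arm or the gripper's body presses on something with over 40 N, if the wrist force passes 120 N, or if a joint passes its speed limit or range.

## Working session

There is one attempt and no reset: what is moved stays moved. The work goes in short steps, Python scripts to look and compute and a tool call to move; the robot and the scene stay as the last step left them, time stands still between calls to the robot, and variables do not carry over. Pictures are saved under pics/ and viewed, at most 10 in all, crops included, and the job is handed in when it is done.

Besides the shell and the picture viewer there is one more tool, called after "Call:" as name(argument=value, ...) on one line, values as JSON. carry_out: Moves the arm, as the interface text tells. Its arguments: {"type":"object","properties":{"series":{"type":"string"},"newtons":{"type":"number"}},"required":["series"]}

```bash
mkdir -p pics; cat > h.py <<'E'
from station import *
import numpy as np, cv2
def grab(n):
    p,d=camera(n); m=camera_model(n); return p,d,m
def cloud(d,m):
    f=240/np.tan(np.radians(m["fovy"])/2)
    v,u=np.mgrid[:480,:640]
    c=np.stack([(u-m["cx"])/f*d,(v-m["cy"])/f*d,d],-1)
    R=np.array(m["R"]);t=np.array(m["t"])
    return (c-t)@R
def ray(m,u,v,z):
    f=240/np.tan(np.radians(m["fovy"])/2)
    R=np.array(m["R"]);t=np.array(m["t"])
    o=-R.T@t; w=R.T@np.array([(u-m["cx"])/f,(v-m["cy"])/f,1])
    return o+w*(z-o[2])/w[2]
E
python3 - <<'E'
from h import *
for n in("scene","top"):
    p,d,m=grab(n); cv2.imwrite(f"pics/{n}0.png",p[...,::-1]); np.savez(f"{n}0.npz",p=p,d=d)
    print(n,m,(d>0).mean())
print(state())
E
```

```text
scene {'fovy': 44.63119963216392, 'cx': 320.54814943692435, 'cy': 245.6921918788433, 'R': array([[-0.6960063 ,  0.71787622,  0.0151318 ],
       [ 0.38255069,  0.3885656 , -0.83825518],
       [-0.60764315, -0.5776422 , -0.54506815]]), 't': array([ 0.37166051, -0.15078787,  1.67703596])} 0.9950618489583334
top {'fovy': 52.98721687717453, 'cx': 316.38043938872886, 'cy': 234.15532429132756, 'R': array([[ 0.00324369, -0.99984582,  0.01725713],
       [-0.99071886, -0.00555819, -0.13581329],
       [ 0.13588827, -0.01665642, -0.99058414]]), 't': array([-0.03369866,  0.50936745,  0.89214375])} 0.9959700520833333
{'time': 0.1, 'joint_positions': array([-1.54530989e+00,  1.81439495e-01,  1.60789921e+00,  2.30073989e-05,
        1.35377690e+00, -2.06281078e-01]), 'dq': array([ 0.00164941, -0.00059933, -0.00290894,  0.00086356, -0.00019476,
        0.00069911]), 'joint_efforts': array([-1.80696077e-06, -4.34822989e+01, -3.42694759e+01,  7.03245797e-02,
        3.39439558e-02, -4.07271853e-05]), 'ee_pos': array([ 0.13209878, -0.55913751,  0.2379198 ]), 'orientation': array([-3.11901830e+00, -3.63062382e-01, -2.50980288e-04]), 'contact_force': array([ 0.26075149,  0.41593324, -0.17703249]), 'torque': array([-0.01180774, -0.00922831, -0.00318838]), 'grip_force': 0.0, 'gripper_width': 0.08795088353389628}
```

View pics/scene0.png

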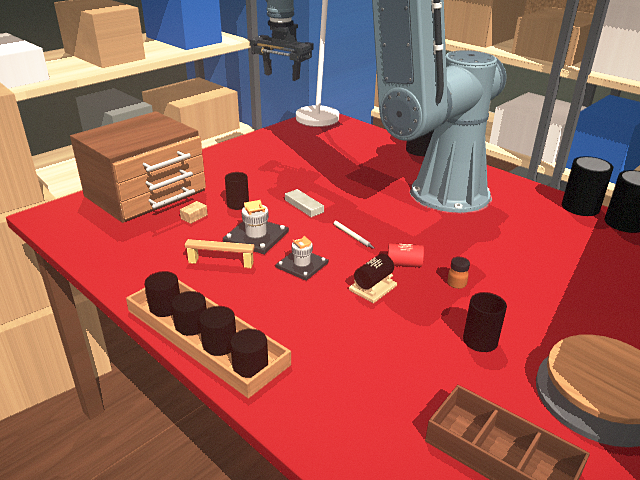

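View pics/top0.png

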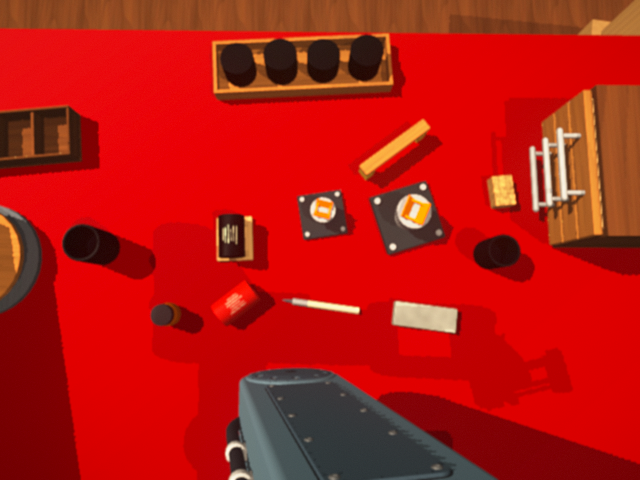

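Candidates for the post, in top pixels: (408,217) has a plate about 60 px wide and (323,215) one about 45 px wide. The larger, (408,217), fits the description and also has the bar beyond it at (395,150). The pot is the black one in the cradle at (233,236). The red one at (237,303) is the look-alike.

```bash
python3 - <<'E'
from h import *
for n in("top","scene"):
    D=np.load(n+"0.npz");p,d=D["p"],D["d"];m=camera_model(n);X=cloud(d,m)
    hsv=cv2.cvtColor(p,cv2.COLOR_RGB2HSV).astype(int)
    H,S,V=hsv[...,0],hsv[...,1],hsv[...,2]
    red=((H<5)|(H>174))&(S>180)
    print(n,"bench z",np.median(X[...,2][red]))
    def box(nm,a):
        P=X[a]
        q=P[:,:2].astype(np.float32)
        r=cv2.minAreaRect(q); print(nm,len(P),"mean",P.mean(0).round(4),"rect",np.round(r[0],4),np.round(r[1],4),round(r[2],1),"z5/50/95",np.percentile(P[:,2],[5,50,95]).round(4))
    if n=="top":
        def win(u0,u1,v0,v1):
            a=np.zeros((480,640),bool);a[v0:v1,u0:u1]=1;return a
        z=X[...,2]
        box("bar",win(350,440,110,185)&(z>.045)&(z<.058))
        box("rest",win(370,445,180,255)&(z>.06))
        box("foot",win(365,450,175,260)&(z>.008)&(z<.02))
        box("smallrest",win(295,350,185,245)&(z>.045))
        box("pot",win(205,262,200,270)&(z>.02)&(V<70))
        box("pottop",win(205,262,200,270)&(z>.045))
        box("cradle",win(205,262,200,270)&(z>.006))
        np.save("win.npy",0)
        cr=p[120:280,190:460]
        cv2.imwrite("pics/c1.png",cv2.resize(cr,None,fx=2.9,fy=2.9,interpolation=cv2.INTER_CUBIC)[...,::-1])
E
```

```text
top bench z -0.0003070073833948925
bar 995 mean [ 0.6785 -0.1823  0.0515] rect [ 0.6799 -0.1832] [0.0246 0.1596] 37.0 z5/50/95 [0.0484 0.0516 0.0543]
rest 1008 mean [ 0.5422 -0.2053  0.0994] rect [ 0.4832 -0.1213] [0.0639 0.2872] 35.5 z5/50/95 [0.0711 0.0792 0.0916]
foot 2540 mean [ 0.5431 -0.2063  0.0141] rect [ 0.5683 -0.2055] [0.1628 0.1213] 17.5 z5/50/95 [0.0111 0.014  0.0173]
smallrest 524 mean [ 0.5457 -0.0414  0.0912] rect [ 0.4795 -0.0413] [0.0474 0.1928] 89.0 z5/50/95 [0.0551 0.0596 0.0698]
pot 690 mean [0.4996 0.1244 0.0684] rect [0.4474 0.0848] [0.2256 0.0777] 38.6 z5/50/95 [0.0545 0.0656 0.071 ]
pottop 1167 mean [0.5005 0.1257 0.0757] rect [0.4488 0.087 ] [0.2295 0.0825] 37.9 z5/50/95 [0.0511 0.0664 0.0714]
cradle 1629 mean [0.499  0.1226 0.0577] rect [0.4773 0.0691] [0.2306 0.1044] 66.6 z5/50/95 [0.0079 0.0626 0.0711]
scene bench z 0.0009844410793428688
```

View pics/c1.png

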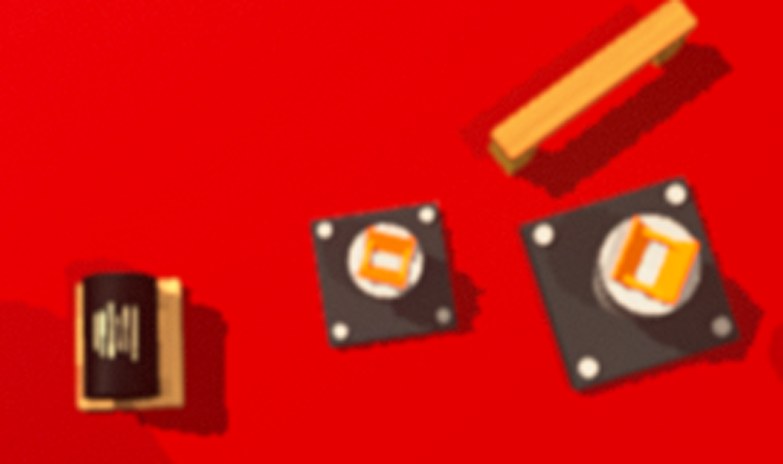

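The crop confirms it: the large post with rest is at crop (650,260), the small one at (385,260), and the black pot in the cradle at (120,335). The groove direction needs the height data.

```bash
cat > rest.py <<'E'
from h import *
from scipy.optimize import least_squares
def pts(p,d,m,c,rad=.045):
    X=cloud(d,m); hsv=cv2.cvtColor(p,cv2.COLOR_RGB2HSV).astype(int)
    near=(np.hypot(X[...,0]-c[0],X[...,1]-c[1])<rad)&(X[...,2]>.05)&(X[...,2]<.15)
    org=near&(hsv[...,0]>6)&(hsv[...,0]<26)&(hsv[...,1]>130)&(hsv[...,2]>90)
    return X[near],X[org]
def fitV(P,c,zl=None):
    # z = z0 + |s| , s across-groove offset from centre c
    best=None
    for a0 in np.arange(0,np.pi,.2):
        f=lambda q:(q[1]+abs(-(P[:,0]-q[2])*np.sin(q[0])+(P[:,1]-q[3])*np.cos(q[0]))-P[:,2])
        r=least_squares(lambda q:np.r_[f(q)/.003,(q[2]-c[0])/.003,(q[3]-c[1])/.003],[a0,.07,*c],loss="soft_l1")
        if best is None or r.cost<best.cost:best=r
    return best
E
python3 - <<'E'
from rest import *
for n in("top","scene"):
    D=np.load(n+"0.npz");p,d=D["p"],D["d"];m=camera_model(n);X=cloud(d,m);z=X[...,2]
    def rect(nm,c,r,z0,z1):
        a=(np.hypot(X[...,0]-c[0],X[...,1]-c[1])<r)&(z>z0)&(z<z1)
        a=cv2.morphologyEx(a.astype(np.uint8),cv2.MORPH_OPEN,np.ones((3,3)))>0
        P=X[a][:,:2]
        if len(P)<20: print(nm,len(P));return
        q=cv2.minAreaRect(P.astype(np.float32)); e=np.linalg.eigh(np.cov(P.T))[1][:,1]
        print(n,nm,len(P),"rect",np.round(q[0],4),np.round(q[1],4),round(q[2],1),"pca",round(np.degrees(np.arctan2(e[1],e[0]))%180,2),"zmed",round(np.median(X[a][:,2]),4))
    rect("bar",(.68,-.183),.1,.044,.06)
    rect("foot",(.543,-.2),.11,.008,.02)
    rect("pot",(.50,.124),.075,.05,.08)
    rect("cradle",(.50,.124),.075,.006,.08)
    c=(.545,-.208)
    A,O=pts(p,d,m,c)
    print(len(O),O.mean(0),np.percentile(O[:,2],[2,20,50,80,98]).round(4))
    q=fitV(O,c); print("V",np.degrees(q.x[0])%180,q.x,q.cost)
    K=A[(A[:,2]>.055)]; h=np.histogram(K[:,2],np.arange(.05,.115,.004)); print(h[0])
    hsv=cv2.cvtColor(p,cv2.COLOR_RGB2HSV)
for n,(u0,u1,v0,v1) in {"scene":(220,290,190,255)}.items():
    p=np.load(n+"0.npz")["p"]; cv2.imwrite("pics/c2.png",cv2.resize(p[v0:v1,u0:u1],None,fx=8,fy=8,interpolation=cv2.INTER_CUBIC)[...,::-1])
E
```

```text
top bar 992 rect [ 0.6799 -0.1832] [0.0246 0.1596] 37.0 pca 126.97 zmed 0.0516
top foot 2475 rect [ 0.548  -0.2119] [0.1203 0.1213] 17.5 pca 44.46 zmed 0.014
top pot 1089 rect [0.5027 0.1305] [0.0802 0.0477] 1.7 pca 2.86 zmed 0.0665
top cradle 1605 rect [0.5035 0.1297] [0.086  0.0695] 1.7 pca 177.43 zmed 0.0624
442 [ 0.5476461  -0.21287972  0.08537587] [0.0769 0.0819 0.0852 0.0896 0.0928]
V 156.75087072386228 [-0.40577385  0.07179884  0.5442084  -0.21021437] 235.96949143173617
[  0   8  12  20  19  28 318 237 155 123  79   0   0   0   0   0]
scene bar 555 rect [ 0.6824 -0.1811] [0.0323 0.1585] 37.6 pca 127.03 zmed 0.0518
scene foot 904 rect [ 0.5506 -0.209 ] [0.1246 0.1221] 17.2 pca 142.24 zmed 0.0149
scene pot 554 rect [0.505  0.1369] [0.0473 0.0851] 87.0 pca 177.87 zmed 0.0668
scene cradle 1394 rect [0.5075 0.1318] [0.0869 0.0735] 2.9 pca 163.1 zmed 0.0374
70 [ 0.55425448 -0.20501615  0.08437938] [0.0775 0.0807 0.0847 0.0881 0.0936]
V 158.60855517556476 [ 2.76824151  0.07134896  0.545841   -0.20514749] 66.94100114016095
[  0  23  35  32  45  37  90 104  63  62  41   2   0   0   0   0]
```

View pics/c2.png

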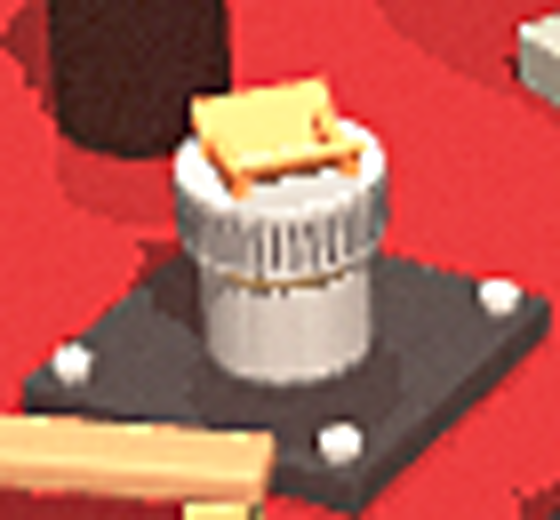

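The rest fits a V-groove at about 157°, and the bar is at 127° (−53°). Turning clockwise, parallel comes at 30° and 210°. The gap to the washer is about 2.5 mm (about 3 rad), so 210° is likely the right one. I'll plan a single grip with tool yaw 157° at the start.

```bash
cat > plan.py <<'E'
import sys,numpy as np
from station import state
from scipy.spatial.transform import Rotation as Ro
# usage: plan.py x y z yaw [x y z yaw ...] waypoints (m, deg), chained from measured pose
s=state(); p=np.array(s["ee_pos"]); M=Ro.from_rotvec(s["orientation"]).as_matrix()
yaw=np.degrees(np.arctan2(M[1,0],M[0,0]))
print("now",p.round(4),"yaw",yaw.round(2),"tilt",np.degrees(np.arccos(-M[2,2])).round(2),"q6",s["joint_positions"][5].round(3),"t",s["time"],"F",s["contact_force"].round(2),"T",s["torque"].round(3),"w",s["gripper_width"].round(4),s["grip_force"])
a=np.array(sys.argv[1:],float).reshape(-1,4)
for w in a:
    c,sn=np.cos(np.radians(yaw)),np.sin(np.radians(yaw))
    D=np.array([[c,sn,0],[sn,-c,0],[0,0,-1]])  # columns tool axes
    d=D.T@(w[:3]-p)/.15; t=-(w[3]-yaw)/45
    print("->",d.round(4),t.round(4)); p,yaw=w[:3],w[3]
E
python3 plan.py .22 -.43 .239 49  .35 -.34 .239 85 .46 -.25 .239 121 .5485 -.211 .17 157
```

```text
Traceback (most recent call last):
  File "plan.py", line 7, in <module>
    print("now",p.round(4),"yaw",yaw.round(2),"tilt",np.degrees(np.arccos(-M[2,2])).round(2),"q6",s["joint_positions"][5].round(3),"t",s["time"],"F",s["contact_force"].round(2),"T",s["torque"].round(3),"w",s["gripper_width"].round(4),s["grip_force"])
                                                                                                                                                                                                              ^^^^^^^^^^^^^^^^^^^^^^^^
AttributeError: 'float' object has no attribute 'round'
```

```bash
sed -i 's/s\["gripper_width"\].round(4)/round(s["gripper_width"],4)/' plan.py
python3 plan.py .22 -.43 .239 49  .35 -.34 .239 85 .46 -.25 .239 121 .5485 -.211 .17 157
```

```text
now [ 0.1321 -0.5591  0.2379] yaw 13.28 tilt 0.09 q6 -0.206 t 0.1 F [ 0.26  0.42 -0.18] T [-0.012 -0.009 -0.003] w 0.088 0.0
-> [ 0.7681 -0.7033 -0.0072] -0.7938
-> [1.0214 0.2604 0.    ] -0.8
-> [0.6616 0.6782 0.    ] -0.8
-> [-0.081   0.6396  0.46  ] -0.8
```

Call:
carry_out(series="0.1 -0.09 0 -0.1 1;0.2 -0.18 0 -0.2 1;0.3 -0.28 0 -0.3 1;0.4 -0.37 0 -0.4 1;0.5 -0.46 0 -0.5 1;0.6 -0.55 0 -0.6 1;0.7 -0.65 0 -0.7 1;0.77 -0.7 0 -0.8 1")

```text
time: 1.1
ee_pos: [0.2208, -0.4298, 0.2383]
orientation: [-2.853, -1.314, -0.0]
contact_force: [0.3, -0.3, 0.3]
gripper_width: 0.0879
grip_force: 0.0
```

Call:
carry_out(series="0.12 0.03 0 -0.1 1;0.25 0.06 0 -0.2 1;0.38 0.1 0 -0.3 1;0.5 0.13 0 -0.4 1;0.63 0.16 0 -0.5 1;0.75 0.2 0 -0.6 1;0.9 0.23 0 -0.7 1;1 0.26 0 -0.8 1")

```text
time: 2.1
ee_pos: [0.3483, -0.3418, 0.2383]
orientation: [-2.307, -2.131, -0.0]
contact_force: [-0.3, -0.3, 0.7]
gripper_width: 0.0878
grip_force: 0.0
```

Call:
carry_out(series="0.08 0.08 0 -0.1 1;0.16 0.17 0 -0.2 1;0.25 0.25 0 -0.3 1;0.33 0.34 0 -0.4 1;0.41 0.42 0 -0.5 1;0.5 0.51 0 -0.6 1;0.58 0.59 0 -0.7 1;0.66 0.68 0 -0.8 1")

```text
time: 3.1
ee_pos: [0.4578, -0.2518, 0.2382]
orientation: [-1.536, -2.739, -0.0]
contact_force: [-0.2, 0.6, 0.2]
gripper_width: 0.0881
grip_force: 0.0
```

```bash
python3 plan.py  .5485 -.211 .15 157
```

```text
now [ 0.4578 -0.2518  0.2382] yaw 121.43 tilt 0.05 q6 -1.279 t 3.1 F [-0.15  0.6   0.19] T [-0.064 -0.105 -0.049] w 0.0881 0.0
-> [-0.0836  0.6579  0.5883] -0.7905
```

Call:
carry_out(series="-0.01 0.08 0 -0.1 1;-0.02 0.17 0.05 -0.2 1;-0.03 0.25 0.12 -0.3 1;-0.04 0.34 0.2 -0.4 1;-0.06 0.44 0.3 -0.5 1;-0.07 0.53 0.4 -0.6 1;-0.08 0.62 0.5 -0.7 1;-0.084 0.658 0.588 -0.79 1")

```text
time: 4.1
ee_pos: [0.5486, -0.2113, 0.1494]
orientation: [-0.626, -3.077, -0.001]
contact_force: [0.6, -1.2, -0.3]
gripper_width: 0.0882
grip_force: 0.0
```

```bash
python3 plan.py  .5485 -.211 .0465 157; python3 - <<'E'
from rest import *
for n in("top","scene"):
    p,d,m=grab(n)
    A,O=pts(p,d,m,(.548,-.21)); print(n,len(O),O.mean(0) if len(O) else 0)
    if n=="scene":
        cv2.imwrite("pics/c3.png",cv2.resize(p[170:270,190:320],None,fx=5,fy=5,interpolation=cv2.INTER_CUBIC)[...,::-1])
E
```

```text
now [ 0.5486 -0.2113  0.1494] yaw 157.0 tilt 0.07 q6 -1.739 t 4.1 F [ 0.55 -1.16 -0.3 ] T [ 0.02  -0.151 -0.028] w 0.0882 0.0
-> [0.0017 0.0014 0.6858] -0.0
top 0 0
scene 151 [ 0.55041214 -0.21427657  0.08483793]
```

View pics/c3.png

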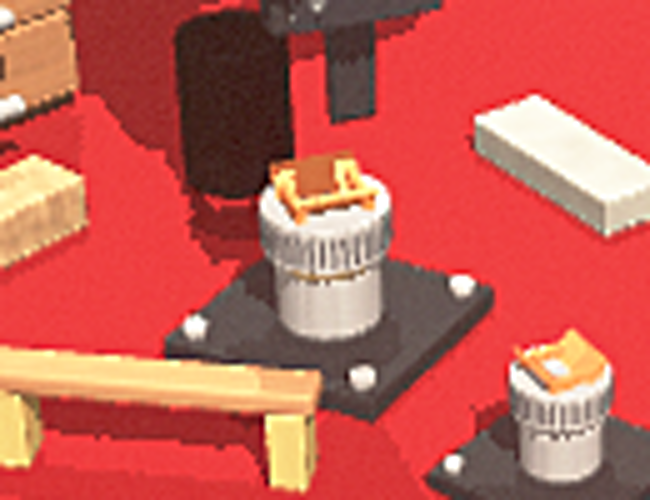

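The crop shows the rest at (325,200), with the near finger above it at (350,90), as projected. I'm going down to grip.

Call:
carry_out(series="0 0 0.1 0 1;0 0 0.2 0 1;0 0 0.3 0 1;0 0 0.4 0 1;0 0 0.5 0 1;0 0 0.6 0 1;0 0 0.65 0 1;0 0 0.685 0 1")

```text
time: 5.2
ee_pos: [0.5485, -0.2119, 0.0473]
orientation: [-0.631, -3.077, -0.0]
contact_force: [-0.5, 0.0, 0.7]
gripper_width: 0.0881
grip_force: 0.0
```

Call:
carry_out(series="0 0 0 0 0.7;0 0 0 0 0.5;0 0 0 0 0.4;0 0 0 0 0.3;0 0 0 0 0.2;0 0 0 0 0.1;0 0 0 0 0.1;0 0 0 0 0.1", newtons=10)

```text
time: 6.2
ee_pos: [0.5493, -0.2111, 0.0483]
orientation: [0.631, 3.076, 0.002]
contact_force: [3.0, 4.4, 0.8]
gripper_width: 0.0638
grip_force: 10.0
```

```bash
python3 plan.py
```

```text
now [ 0.5493 -0.2111  0.0483] yaw 156.83 tilt 0.1 q6 -1.737 t 6.2 F [3.05 4.41 0.82] T [ 0.694 -0.561 -0.058] w 0.0638 9.999822196550667
```

Call:
carry_out(series="0 0.006 0 0 0.1;0 0.006 0 0 0.1;0 0.006 0.0005 0.1 0.1;0 0.006 0.001 0.25 0.1;0 0.006 0.002 0.45 0.1;0 0.006 0.003 0.65 0.1;0 0.006 0.004 0.85 0.1;0 0.006 0.0042 1 0.1", newtons=40)

```text
time: 7.2
ee_pos: [0.5487, -0.2117, 0.0477]
orientation: [1.766, 2.598, -0.001]
contact_force: [-2.5, 1.2, 4.6]
gripper_width: 0.0632
grip_force: 40.0
```

```bash
python3 plan.py
```

```text
now [ 0.5487 -0.2117  0.0477] yaw 111.59 tilt 0.05 q6 -0.946 t 7.2 F [-2.49  1.2   4.56] T [0.002 0.169 0.086] w 0.0632 39.995879754424095
```

Call:
carry_out(series="0 0 0 0.12 0.1;0 0 0 0.25 0.1;0 0 0.0005 0.38 0.1;0 0 0.001 0.5 0.1;0 0 0.002 0.63 0.1;0 0 0.003 0.75 0.1;0 0 0.0035 0.88 0.1;0 0 0.0042 1 0.1")

```text
time: 8.2
ee_pos: [0.5478, -0.2116, 0.047]
orientation: [-2.624, -1.726, 0.004]
contact_force: [-5.5, 0.6, 8.5]
gripper_width: 0.0629
grip_force: 40.0
```

```bash
python3 plan.py
```

```text
now [ 0.5478 -0.2116  0.047 ] yaw 66.66 tilt 0.14 q6 -0.161 t 8.2 F [-5.52  0.57  8.53] T [ 0.025  0.845 -0.001] w 0.0629 39.99669844284654
```

Call:
carry_out(series="0 0 0 0.1 0.1;0 0 0 0.2 0.1;0 0 0.0005 0.3 0.1;0 0 0.001 0.4 0.1;0 0 0.0015 0.48 0.1;0 0 0.002 0.56 0.1;0 0 0.002 0.56 0.1;0 0 0.002 0.56 0.1")

```text
time: 9.2
ee_pos: [0.5473, -0.2113, 0.0466]
orientation: [-2.935, -1.116, 0.005]
contact_force: [-7.3, 1.2, 9.6]
gripper_width: 0.0636
grip_force: 40.0
```

```bash
python3 plan.py
```

```text
now [ 0.5473 -0.2113  0.0466] yaw 41.63 tilt 0.19 q6 0.275 t 9.2 F [-7.31  1.21  9.6 ] T [ 0.22   1.052 -0.053] w 0.0636 39.99917529523373
```

Call:
carry_out(series="-0.005 -0.0045 -0.002 0.1 0.1;-0.005 -0.0045 -0.002 0.2 0.1;-0.005 -0.0045 -0.001 0.3 0.1;-0.005 -0.0045 -0.001 0.4 0.1;-0.005 -0.0045 0 0.5 0.1;-0.005 -0.0045 0 0.56 0.1;-0.005 -0.0045 0 0.56 0.1;-0.005 -0.0045 0 0.56 0.1")

```text
time: 10.2
ee_pos: [0.547, -0.2109, 0.0463]
orientation: [-3.108, -0.45, 0.003]
contact_force: [-4.0, 1.8, 6.3]
gripper_width: 0.0634
grip_force: 40.0
```

```bash
python3 plan.py
```

```text
now [ 0.547  -0.2109  0.0463] yaw 16.48 tilt 0.11 q6 0.713 t 10.2 F [-4.03  1.79  6.33] T [ 0.443  0.588 -0.038] w 0.0634 39.999514762312174
```

Call:
carry_out(series="0 0 0 0.1 0.1;0 0 0 0.2 0.1;0 0 0 0.3 0.1;0 0 0.001 0.4 0.1;0 0 0.001 0.45 0.1;0 0 0.001 0.45 0.1;0 0 0.001 0.45 0.1;0 0 0.001 0.45 0.1")

```text
time: 11.2
ee_pos: [0.547, -0.2105, 0.046]
orientation: [-3.139, 0.103, 0.003]
contact_force: [-3.6, 4.8, 5.8]
gripper_width: 0.063
grip_force: 40.0
```

```bash
python3 plan.py
```

```text
now [ 0.547  -0.2105  0.046 ] yaw -3.76 tilt 0.14 q6 1.067 t 11.2 F [-3.61  4.83  5.81] T [ 0.688  0.581 -0.026] w 0.063 39.99947849661112
```

Call:
carry_out(series="-0.003 -0.004 0 0.1 0.1;-0.003 -0.004 0 0.2 0.1;-0.003 -0.004 0 0.3 0.1;-0.003 -0.004 0.001 0.4 0.1;-0.003 -0.004 0.001 0.45 0.1;-0.003 -0.004 0.001 0.45 0.1;-0.003 -0.004 0.001 0.45 0.1;-0.003 -0.004 0.001 0.45 0.1", newtons=50)

```text
time: 12.2
ee_pos: [0.5471, -0.2101, 0.0459]
orientation: [-3.072, 0.653, 0.002]
contact_force: [-3.3, 4.6, 4.6]
gripper_width: 0.0629
grip_force: 50.0
```

```bash
python3 plan.py; sleep 0; python3 - <<'E'
from h import *
p,d,m=grab("scene"); cv2.imwrite("pics/c4.png",cv2.resize(p[180:280,190:320],None,fx=5,fy=5,interpolation=cv2.INTER_CUBIC)[...,::-1])
E
```

```text
now [ 0.5471 -0.2101  0.0459] yaw -24.01 tilt 0.07 q6 1.421 t 12.2 F [-3.33  4.59  4.62] T [ 0.766  0.436 -0.131] w 0.0629 49.999580942094326
```

View pics/c4.png

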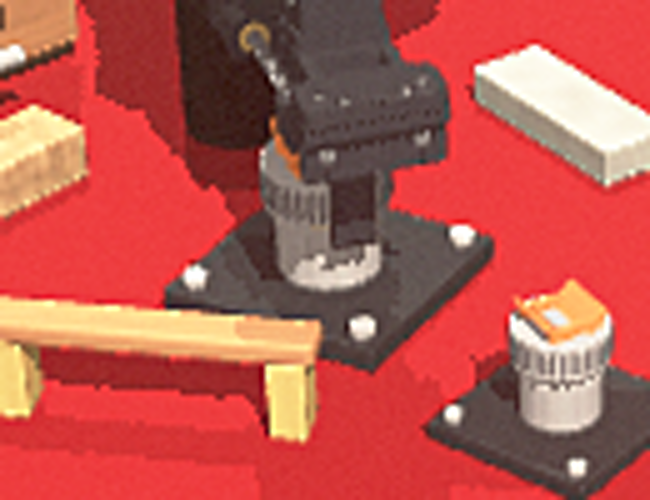

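Call:
carry_out(series="0 -0.003 0 0.08 0.1;0 -0.003 0 0.15 0.1;0 -0.003 0 0.22 0.1;0 -0.003 0.001 0.29 0.1;0 -0.003 0.001 0.36 0.1;0 -0.003 0.001 0.36 0.1;0 -0.003 0.001 0.36 0.1;0 -0.003 0.001 0.36 0.1")

```text
time: 13.25
ee_pos: [0.5472, -0.2098, 0.0459]
orientation: [-2.95, 1.08, 0.002]
contact_force: [-3.1, 4.7, 5.6]
gripper_width: 0.063
grip_force: 50.0
```

```bash
python3 plan.py;  python3 - <<'E'
from h import *
for i in range(5):
    s=state(); print(s["joint_efforts"].round(3),s["torque"].round(3),s["time"]); camera("top")
E
```

```text
now [ 0.5472 -0.2098  0.0459] yaw -40.21 tilt 0.06 q6 1.704 t 13.25 F [-3.09  4.67  5.57] T [ 0.788  0.45  -0.1  ] w 0.063 49.99967269599438
[ -1.477 -47.213 -28.426  -0.526  -1.62   -0.08 ] [ 0.788  0.45  -0.1  ] 13.25
[ -1.484 -47.215 -28.425  -0.527  -1.62   -0.08 ] [ 0.817  0.47  -0.089] 13.3
[ -1.483 -47.216 -28.425  -0.527  -1.619  -0.08 ] [ 0.774  0.484 -0.042] 13.35
[ -1.483 -47.215 -28.425  -0.527  -1.619  -0.08 ] [ 0.828  0.489 -0.066] 13.4
[ -1.483 -47.215 -28.426  -0.527  -1.62   -0.08 ] [ 0.806  0.418 -0.096] 13.45
```

Call:
carry_out(series="-0.002 -0.003 0 0.05 0.1;-0.002 -0.003 0 0.1 0.1;-0.002 -0.003 0 0.15 0.1;-0.002 -0.003 0 0.2 0.1;-0.002 -0.003 0.001 0.24 0.1;-0.002 -0.003 0.001 0.28 0.1;-0.002 -0.003 0.001 0.285 0.1;-0.002 -0.003 0.001 0.285 0.1")

```text
time: 14.5
ee_pos: [0.5475, -0.2096, 0.0459]
orientation: [2.811, -1.401, -0.001]
contact_force: [-3.5, 2.4, 6.2]
gripper_width: 0.0628
grip_force: 50.0
```

```bash
python3 plan.py;  python3 - <<'E'
from h import *
for i in range(3):
    s=state(); print(s["joint_efforts"].round(3),s["torque"].round(3),s["time"]); camera("top")
E
```

```text
now [ 0.5475 -0.2096  0.0459] yaw -52.96 tilt 0.04 q6 1.928 t 14.5 F [-3.53  2.41  6.19] T [0.717 0.428 0.508] w 0.0628 49.99988302588463
[-1.4470e+00 -4.7013e+01 -2.8043e+01 -3.3000e-02 -1.4340e+00  5.2300e-01] [0.717 0.428 0.508] 14.5
[-1.4510e+00 -4.7014e+01 -2.8043e+01 -3.4000e-02 -1.4340e+00  5.1000e-01] [0.712 0.446 0.515] 14.55
[-1.4580e+00 -4.7015e+01 -2.8044e+01 -3.5000e-02 -1.4340e+00  5.0800e-01] [0.688 0.396 0.462] 14.6
```

The torque has climbed to about 0.5 N m, so the washer has been met, and the yaw is along the bar. I'm letting go and moving towards the pot to look.

Call:
carry_out(series="0 0 0 0 0.4;0 0 0 0 0.7;0 0 0 0 1;0 0 0 0 1;0 0 -0.1 0 1;0 0 -0.3 0 1;0 0 -0.55 0 1;0 0 -0.8 0 1")

```text
time: 15.65
ee_pos: [0.5478, -0.2096, 0.1678]
orientation: [2.81, -1.404, 0.002]
contact_force: [0.3, -0.2, -0.1]
gripper_width: 0.0883
grip_force: 0.0
```

```bash
python3 plan.py .52 -.06 .17 -25 .503 .13 .17 2
```

```text
now [ 0.5478 -0.2096  0.1678] yaw -53.09 tilt 0.06 q6 1.93 t 15.65 F [ 0.32 -0.21 -0.07] T [ 0.094 -0.044  0.003] w 0.0883 0.0
-> [-0.9088 -0.4508 -0.0145] -0.6242
-> [-0.638  -1.1001  0.    ] -0.6
```

Call:
carry_out(series="-0.1 -0.05 0 -0.08 1;-0.22 -0.11 0 -0.16 1;-0.34 -0.17 0 -0.24 1;-0.46 -0.23 0 -0.32 1;-0.58 -0.29 0 -0.4 1;-0.7 -0.35 0 -0.48 1;-0.82 -0.41 0 -0.56 1;-0.91 -0.45 0 -0.62 1")

```text
time: 16.65
ee_pos: [0.5194, -0.0584, 0.1656]
orientation: [-3.067, 0.679, 0.0]
contact_force: [0.0, -0.0, 0.0]
gripper_width: 0.0882
grip_force: 0.0
```

Call:
carry_out(series="-0.08 -0.13 0 -0.08 1;-0.16 -0.26 0 -0.16 1;-0.24 -0.39 0 -0.24 1;-0.32 -0.52 0 -0.32 1;-0.4 -0.65 0 -0.4 1;-0.48 -0.78 0 -0.48 1;-0.56 -0.9 0 -0.56 1;-0.58 -1 0 -0.6 1")

```text
time: 17.65
ee_pos: [0.5045, 0.1141, 0.1657]
orientation: [3.141, 0.054, 0.0]
contact_force: [-0.3, -0.5, -0.3]
gripper_width: 0.088
grip_force: 0.0
```

```bash
python3 plan.py .503 .13 .17 2; cat > look.py <<'E'
from rest import *
import sys
for n in("top","scene"):
    p,d,m=grab(n); c=(.5475,-.2098)
    A,O=pts(p,d,m,c)
    if len(O)<10: print(n,"none");continue
    q=fitV(O,c); print(n,len(O),"V deg",np.degrees(q.x[0])%180,q.x[1:],q.cost,"centroid",O.mean(0).round(4))
    X=cloud(d,m);hsv=cv2.cvtColor(p,cv2.COLOR_RGB2HSV)
    r=p[150:270,330:490] if n=="top" else p[190:260,215:305]
    cv2.imwrite(f"pics/{sys.argv[1]}_{n}.png",cv2.resize(r,(640,480) if n=="top" else (630,490),interpolation=cv2.INTER_CUBIC)[...,::-1])
    cv2.imwrite(f"pics/{sys.argv[1]}_{n}f.png",p[...,::-1])
a=cv2.resize(cv2.imread(f"pics/{sys.argv[1]}_top.png"),(400,300));b=cv2.resize(cv2.imread(f"pics/{sys.argv[1]}_scene.png"),(386,300))
cv2.imwrite(f"pics/{sys.argv[1]}.png",np.hstack([a,b]))
E
python3 look.py L1
```

```text
now [0.5045 0.1141 0.1657] yaw 1.96 tilt 0.0 q6 1.529 t 17.65 F [-0.27 -0.49 -0.32] T [ 0.044  0.042 -0.012] w 0.088 0.0
-> [-0.0066 -0.1065 -0.029 ] -0.0009
top 450 V deg 127.55876761908445 [ 0.06909346  0.54672841 -0.21038546] 235.15012660313252 centroid [ 0.5481 -0.212   0.0826]
scene 69 V deg 126.09516797743498 [ 0.06774397  0.55073739 -0.20790136] 35.714900802185674 centroid [ 0.5547 -0.205   0.082 ]
```

View pics/L1.png

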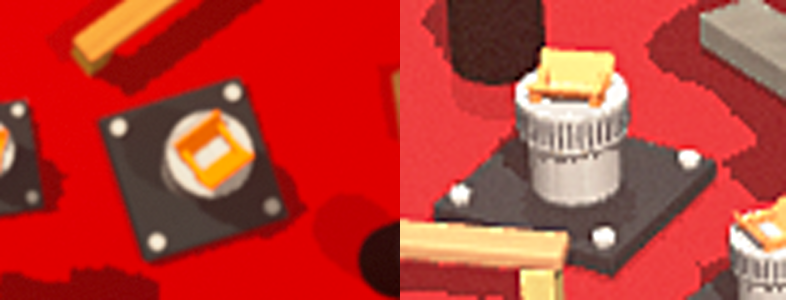

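The groove is at 127°, parallel to the bar, and the disc sits down on the washer (about 2.8 mm sunk). Now I'll grasp the pot.

```bash
python3 plan.py .5035 .132 .026 1.8; python3 - <<'E'
from h import *
D=np.load("top0.npz");X=cloud(D["d"],camera_model("top"))
a=(abs(X[...,0]-.503)<.025)&(abs(X[...,1]-.131)<.06)&(X[...,2]<.08)
P=X[a];
for y in np.arange(.09,.18,.006):
    k=abs(P[:,1]-y)<.003; print(round(y,3),k.sum(),np.median(P[k,2]).round(4) if k.any() else "")
E
```

```text
now [0.5052 0.1142 0.1658] yaw 1.93 tilt 0.04 q6 1.53 t 17.75 F [ 0.4   0.07 -1.27] T [0.014 0.037 0.001] w 0.0883 0.0
-> [-0.0073 -0.1193  0.9318] 0.003
0.09 73 -0.0007
0.096 89 0.0076
0.102 75 0.0094
0.108 164 0.0502
0.114 102 0.0636
0.12 92 0.0676
0.126 90 0.0696
0.132 86 0.0698
0.138 82 0.0686
0.144 78 0.0657
0.15 55 0.0605
0.156 25 0.0515
0.162 27 0.0097
0.168 56 0.0
0.174 73 -0.0008
```

Call:
carry_out(series="-0.005 -0.06 0.1 0 1;-0.008 -0.112 0.2 0 1;-0.008 -0.112 0.35 0 1;-0.008 -0.112 0.5 0 1;-0.008 -0.112 0.65 0 1;-0.008 -0.112 0.78 0 1;-0.008 -0.112 0.88 0 1;-0.008 -0.112 0.93 0 1")

```text
time: 18.75
ee_pos: [0.5023, 0.1296, 0.0246]
orientation: [-3.141, -0.049, 0.003]
contact_force: [0.0, -0.4, 0.9]
gripper_width: 0.0883
grip_force: 0.0
```

Call:
carry_out(series="0 0 0 0 0.6;0 0 0 0 0.4;0 0 0 0 0.3;0 0 0 0 0.2;0 0 0 0 0.1;0 0 0 0 0;0 0 0 0 -0.1;0 0 0 0 -0.1", newtons=8)

```text
time: 19.75
ee_pos: [0.5035, 0.1315, 0.0268]
orientation: [-3.138, -0.049, -0.002]
contact_force: [-0.2, 9.6, 2.6]
gripper_width: 0.0502
grip_force: 7.7
```

```bash
python3 plan.py
```

```text
now [0.5035 0.1315 0.0268] yaw 1.79 tilt 0.18 q6 1.563 t 19.75 F [-0.23  9.56  2.64] T [ 1.433  0.097 -0.009] w 0.0502 7.681003459219937
```

Call:
carry_out(series="0 -0.005 0 0 -0.1;0 -0.01 0 0 -0.1;0 -0.01 0 0 -0.1;0 -0.01 0 0 -0.1;0 -0.01 -0.02 0 -0.1;0 -0.01 -0.07 0 -0.1;0 -0.01 -0.15 0 -0.1;0 -0.01 -0.25 0 -0.1", newtons=25)

```text
time: 20.75
ee_pos: [0.5029, 0.131, 0.0644]
orientation: [3.141, 0.049, -0.001]
contact_force: [0.2, 0.4, -1.7]
gripper_width: 0.0495
grip_force: 24.8
```

Call:
carry_out(series="0 0 -0.1 0 -0.1;0 0 -0.25 0 -0.1;0 0 -0.4 0 -0.1;0 0 -0.55 0 -0.1;0 0 -0.65 0 -0.1;0 0 -0.72 0 -0.1;0 0 -0.75 0 -0.1;0 0 -0.75 0 -0.1")

```text
time: 21.75
ee_pos: [0.5029, 0.1312, 0.1759]
orientation: [-3.141, -0.049, 0.001]
contact_force: [-0.3, 0.7, -2.4]
gripper_width: 0.0494
grip_force: 24.8
```

```bash
python3 plan.py .52 0 .175 -26 .5475 -.135 .175 -53; python3 - <<'E'
from h import *
from scipy.spatial.transform import Rotation as Ro
s=state();print(s["ee_pos"])
for n in("top","scene"):
    p,d,m=grab(n);X=cloud(d,m);e=s["ee_pos"]
    V=p.max(-1)
    # pot points: below gripper body, within reach of the TCP
    a=(abs(X[...,0]-e[0])<.07)&(abs(X[...,1]-e[1])<.029)&(X[...,2]>e[2]-.012)&(X[...,2]<e[2]+.05)
    a=cv2.morphologyEx(a.astype(np.uint8),cv2.MORPH_OPEN,np.ones((2,2)))>0
    P=X[a]; print(n,len(P)); 
    if len(P)>10: print(np.percentile(P,[1,5,95,99],axis=0).round(4))
    u,v=[int(k) for k in np.argwhere(a).mean(0)[::-1]] if a.any() else (320,240)
    cv2.imwrite(f"pics/g_{n}.png",cv2.resize(p[max(0,v-50):v+50,max(0,u-60):u+60],(390,325),interpolation=cv2.INTER_CUBIC)[...,::-1])
cv2.imwrite("pics/g.png",np.hstack([cv2.imread("pics/g_top.png"),cv2.imread("pics/g_scene.png")]))
E
```

```text
now [0.5029 0.1312 0.1759] yaw 1.8 tilt 0.02 q6 1.566 t 21.75 F [-0.28  0.71 -2.43] T [-0.014  0.006 -0.02 ] w 0.0494 24.810587307438254
-> [0.0865 0.8778 0.006 ] 0.6179
-> [0.5593 0.7285 0.    ] 0.6
[0.50288289 0.13120023 0.17590198]
top 148
[[0.463  0.0953 0.0071]
 [0.4633 0.0973 0.0094]
 [0.514  0.1336 0.2637]
 [0.5197 0.1408 0.2814]]
scene 785
[[ 0.2663 -0.0333 -0.    ]
 [ 0.4948  0.104   0.1734]
 [ 0.5436  0.1592  0.2206]
 [ 0.5459  0.1653  0.2459]]
```

View pics/g.png

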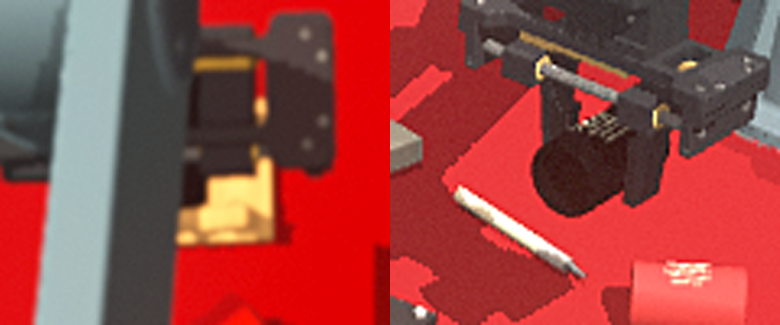

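The pot is held level at its middle: body at (575,175) in the right half, engraved lines on top. I'll carry it to the rest.

Call:
carry_out(series="0.01 0.09 0 0.07 -0.1;0.02 0.2 0 0.15 -0.1;0.03 0.32 0 0.23 -0.1;0.04 0.45 0 0.31 -0.1;0.05 0.57 0 0.39 -0.1;0.06 0.68 0 0.47 -0.1;0.08 0.79 0 0.55 -0.1;0.086 0.88 0 0.62 -0.1")

```text
time: 22.85
ee_pos: [0.5204, -0.0014, 0.1761]
orientation: [-3.059, 0.715, -0.0]
contact_force: [-0.0, -0.7, -1.5]
gripper_width: 0.0497
grip_force: 24.8
```

Call:
carry_out(series="0.07 0.09 0 0.07 -0.1;0.14 0.18 0 0.15 -0.1;0.21 0.27 0 0.23 -0.1;0.28 0.36 0 0.31 -0.1;0.35 0.46 0 0.39 -0.1;0.42 0.55 0 0.46 -0.1;0.5 0.65 0 0.53 -0.1;0.56 0.73 0 0.6 -0.1")

```text
time: 23.85
ee_pos: [0.5476, -0.137, 0.1761]
orientation: [2.808, -1.41, 0.0]
contact_force: [-0.1, -0.5, -1.4]
gripper_width: 0.0499
grip_force: 24.8
```

```bash
python3 plan.py .5473 -.2097 .115 -53
```

```text
now [ 0.5476 -0.137   0.1761] yaw -53.32 tilt 0.01 q6 2.046 t 23.85 F [-0.11 -0.51 -1.44] T [ 0.038 -0.015  0.001] w 0.0499 24.808472252916545
-> [0.3875 0.2915 0.4072] -0.0072
```

Call:
carry_out(series="0.06 0.05 0 0 -0.1;0.13 0.1 0 0 -0.1;0.2 0.15 0.05 0 -0.1;0.27 0.2 0.1 0 -0.1;0.33 0.25 0.18 0 -0.1;0.37 0.28 0.26 -0.004 -0.1;0.388 0.292 0.34 -0.006 -0.1;0.388 0.292 0.4 -0.007 -0.1")

```text
time: 24.85
ee_pos: [0.547, -0.2083, 0.1149]
orientation: [-2.814, 1.396, 0.002]
contact_force: [-0.3, -0.3, -1.5]
gripper_width: 0.0497
grip_force: 24.8
```

Call:
carry_out(series="0 0 0.04 0 -0.1;0 0 0.08 0 -0.1;0 0 0.11 0 -0.1;0 0 0.13 0 -0.1;0 0 0.145 0 -0.1;0 0 0.155 0 -0.1;0 0 0.16 0 -0.1;0 0 0.16 0 -0.1")

```text
time: 25.85
ee_pos: [0.5473, -0.2085, 0.0921]
orientation: [-2.814, 1.396, -0.0]
contact_force: [-0.1, 0.0, -1.9]
gripper_width: 0.0498
grip_force: 24.8
```

```bash
python3 plan.py .5473 -.2097 .086 -53
```

```text
now [ 0.5473 -0.2085  0.0921] yaw -52.78 tilt 0.0 q6 1.926 t 25.85 F [-0.15  0.04 -1.91] T [ 0.041 -0.103 -0.036] w 0.0498 24.809226826764643
-> [0.0064 0.0051 0.041 ] 0.0049
```

Call:
carry_out(series="0.006 0.005 0.004 0.005 -0.1;0.006 0.005 0.008 0.005 -0.1;0.006 0.005 0.012 0.005 -0.1;0.006 0.005 0.016 0.005 -0.1;0.006 0.005 0.02 0.005 -0.1;0.006 0.005 0.024 0.005 -0.1;0.006 0.005 0.026 0.005 -0.1;0.006 0.005 0.026 0.005 -0.1")

```text
time: 26.85
ee_pos: [0.5472, -0.2096, 0.0882]
orientation: [-2.811, 1.402, 0.0]
contact_force: [0.0, 0.2, -1.2]
gripper_width: 0.0496
grip_force: 24.8
```

```bash
python3 plan.py .5473 -.2097 .086 -53
```

```text
now [ 0.5472 -0.2096  0.0882] yaw -53.0 tilt 0.0 q6 1.928 t 26.85 F [ 0.02  0.18 -1.25] T [ 0.079 -0.031  0.011] w 0.0496 24.809286184608936
-> [ 0.0008 -0.      0.0145] -0.0001
```

Call:
carry_out(series="0 0 0.002 0 -0.1;0 0 0.004 0 -0.1;0 0 0.006 0 -0.1;0 0 0.008 0 -0.1;0 0 0.01 0 -0.1;0 0 0.01 0 -0.1;0 0 0.01 0 -0.1;0 0 0.01 0 -0.1")

```text
time: 27.85
ee_pos: [0.5473, -0.2096, 0.0867]
orientation: [-2.811, 1.402, -0.0]
contact_force: [0.0, -0.4, -1.6]
gripper_width: 0.0493
grip_force: 24.8
```

```bash
python3 plan.py .5473 -.2097 .086 -53
```

```text
now [ 0.5473 -0.2096  0.0867] yaw -53.01 tilt 0.0 q6 1.928 t 27.85 F [ 0.   -0.45 -1.64] T [ 0.101 -0.005  0.049] w 0.0493 24.80947726406157
-> [0.0004 0.0001 0.0049] -0.0001
```

Call:
carry_out(series="0 0 0.001 0 -0.1;0 0 0.002 0 -0.1;0 0 0.003 0 -0.1;0 0 0.004 0 -0.1;0 0 0.005 0 -0.1;0 0 0.006 0 -0.1;0 0 0.006 0 -0.1;0 0 0.006 0 -0.1")

```text
time: 28.85
ee_pos: [0.5473, -0.2096, 0.0859]
orientation: [-2.811, 1.402, -0.0]
contact_force: [0.7, 0.7, -1.4]
gripper_width: 0.0495
grip_force: 24.7
```

```bash
python3 plan.py
```

```text
now [ 0.5473 -0.2096  0.0859] yaw -53.0 tilt 0.01 q6 1.928 t 28.85 F [ 0.66  0.66 -1.44] T [ 0.12  -0.029 -0.007] w 0.0495 24.73263831809163
```

Call:
carry_out(series="0 0 0.001 0 -0.1;0 0 0.002 0 -0.1;0 0 0.003 0 -0.1;0 0 0.004 0 -0.1;0 0 0.005 0 -0.1;0 0 0.006 0 -0.1;0 0 0.006 0 -0.1;0 0 0.006 0 -0.1")

```text
time: 29.85
ee_pos: [0.5475, -0.2097, 0.0856]
orientation: [2.811, -1.402, 0.001]
contact_force: [-1.7, 1.4, 6.0]
gripper_width: 0.0495
grip_force: 24.1
```

```bash
python3 plan.py
```

```text
now [ 0.5475 -0.2097  0.0856] yaw -53.0 tilt 0.04 q6 1.928 t 29.85 F [-1.69  1.36  6.04] T [ 0.332  0.318 -0.01 ] w 0.0495 24.065749605651945
```

The pot is seated, with about 7 N of contact. I'll ease the grip, open and go up.

Call:
carry_out(series="0 0 -0.001 0 0.1;0 0 -0.001 0 0.14;0 0 -0.001 0 0.2;0 0 -0.001 0 0.35;0 0 -0.001 0 0.6;0 0 -0.001 0 1;0 0 -0.001 0 1;0 0 -0.001 0 1", newtons=4)

```text
time: 30.85
ee_pos: [0.5473, -0.2096, 0.0851]
orientation: [2.811, -1.402, 0.0]
contact_force: [-0.4, 0.2, -0.8]
gripper_width: 0.0882
grip_force: 0.0
```

Call:
carry_out(series="0 0 -0.03 0 1;0 0 -0.1 0 1;0 0 -0.2 0 1;0 0 -0.35 0 1;0 0 -0.5 0 1;0 0 -0.7 0 1;0 0 -0.85 0 1;0 0 -1 0 1")

```text
time: 31.85
ee_pos: [0.5474, -0.2097, 0.2374]
orientation: [2.811, -1.402, 0.003]
contact_force: [0.2, 0.4, -0.1]
gripper_width: 0.0881
grip_force: 0.0
```

Call:
carry_out(series="-0.1 -0.1 0 0 1;-0.2 -0.2 0 0 1;-0.35 -0.35 0 0 1;-0.5 -0.5 0 0 1;-0.65 -0.65 0 0 1;-0.8 -0.8 0 0 1;-0.95 -0.95 0 0 1;-1 -1 0 0 1")

```text
time: 32.85
ee_pos: [0.5759, 0.0035, 0.2338]
orientation: [2.814, -1.397, -0.004]
contact_force: [-0.3, 0.0, -1.0]
gripper_width: 0.088
grip_force: 0.0
```

```bash
python3 plan.py; python3 - <<'E'
from rest import *
for n in("top","scene"):
    p,d,m=grab(n);X=cloud(d,m);z=X[...,2];c=(.5475,-.2097)
    a=(np.hypot(X[...,0]-c[0],X[...,1]-c[1])<.07)&(z>.097)&(z<.15)
    a=cv2.morphologyEx(a.astype(np.uint8),cv2.MORPH_OPEN,np.ones((3,3)))>0
    P=X[a][:,:2]; q=cv2.minAreaRect(P.astype(np.float32)); e=np.linalg.eigh(np.cov(P.T))[1][:,1]
    print(n,len(P),np.round(q[0],4),np.round(q[1],4),q[2],"pca",np.degrees(np.arctan2(e[1],e[0]))%180,"ztop",np.percentile(z[a],95))
    r=p[110:270,330:490] if n=="top" else p[170:270,190:310]
    cv2.imwrite(f"pics/f_{n}.png",cv2.resize(r,(390,390) if n=="top" else (400,390),interpolation=cv2.INTER_CUBIC)[...,::-1])
cv2.imwrite("pics/f.png",np.hstack([cv2.imread("pics/f_top.png"),cv2.imread("pics/f_scene.png")]))
E
```

```text
now [0.5759 0.0035 0.2338] yaw -52.81 tilt 0.13 q6 2.292 t 32.85 F [-0.3   0.02 -0.98] T [ 0.073  0.005 -0.003] w 0.088 0.0
top 1315 [ 0.547  -0.2105] [0.0492 0.0808] 37.53887176513672 pca 127.5186177904725 ztop 0.13025228053310434
scene 633 [ 0.5531 -0.2059] [0.0468 0.0814] 38.37590408325195 pca 132.16225481340174 ztop 0.13076382138226522
```

View pics/f.png

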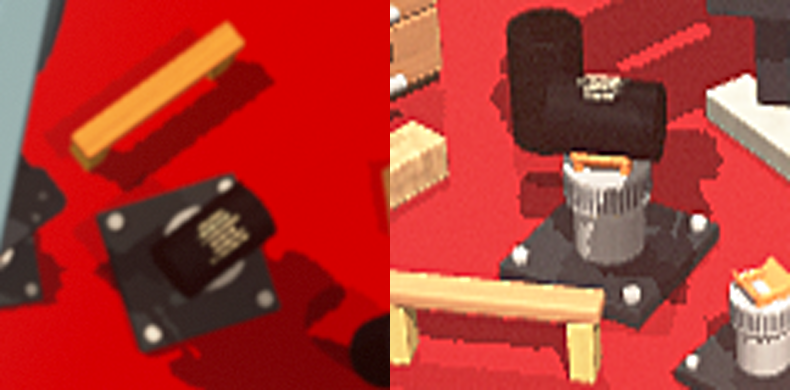

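The pot lies in the groove at (215,240) on the left, parallel to the bar, level and centred within about 1 mm, and nothing else has been disturbed. Handing in.

```bash
python3 -c "
from station import *
print(hand_in())"
```

```text
the job is handed in; nothing more can be done
None
```

I handed the job in at about 33 s: the rest is snug on the washer with its groove parallel to the bar to within about 1°, and the pot lies centred in it within about 1 mm, released, with nothing else touched.

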